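File a kit carton in the bench drawer

ROBOT

A 6-joint arm with a two-finger parallel gripper is mounted at the origin on a cart in front of the work surface, level with it; the furniture and walls round the work are solid. World frame = base frame: x ahead of the robot, y to its left, z up, the work surface at z = 0. Lengths are in m, angles in rad, forces in N, time in s.
With the tool pointing down it reaches from about 0.275 to 0.75 m from the base axis. Payload 10.2 kg.
Tool frame: the origin (TCP) lies at the very end of the fingers, on their centre line; the grasp point (between the pads) lies 19 mm behind it; z points along the fingers, y is the direction in which the jaws open and shut (so a half turn about z gives the same grasp; the last joint's range is limited). The gripper opens to 88 mm and grips with 3 to 60 N. Pads are 18 mm wide; open, the fingers measure 123 mm over their backs; the gripper's body (75 mm by 187 mm) begins 45 mm behind the grasp point.
Start: joints at [-1.432, 0.313, 1.498, -0, 1.331, -0.223], TCP at [0.186, -0.491, 0.239] pointing down, gripper open.
Joint ranges: [-2.94, 2.94], [-0.97, 2.17], [0.19, 2.56], [-1.23, 4.37], [0.02, 3.11], [-2.88, 2.88]. Speed limits (rad/s): [2.39, 2.39, 3.01, 3.14, 3.14, 3.14].

INTERFACE

Orientations are given as a 3x3 rotation matrix whose columns are the frame's x, y, z axes.
In Python, from workcell import ctrl gives the robot as it stands. The module is installed in compiled form; this text tells all that it offers.
- The arm moves only by the tool move_arm, never from a script. Its argument "moves" is a list of rows, each a list of 4 numbers: the shift along the tool's x, y, z in cm, then the turn about the tool's z in rad. A call has 1 to 10 rows; each row is the pose to reach, as a shift and turn from the pose commanded when the call began, along the tool's axes at that moment; what a row does not reach only later rows make up. A row lasts 1/10 s, in which the tool goes at most 50 mm and 8.59 degrees, less where a joint would pass 70% of its speed; a pose out of reach is approached as far as the arm can. A call with a gripper value outside its range is refused whole. "fingers" is the finger opening in cm, from 0 to 8.81, set as the call begins (left out, the last holds). The fingers move at their own pace and stop on an object; the grip force is fixed at half the most. Time passes only in rows, so rows that repeat a pose let the fingers close. It gives the time, the measured TCP pose, the force and the opening at its end, in the units of the state.
- ctrl.get_obs(): the state, without advancing time (a new reading comes with each control period).
- ctrl.get_image(name): name is "side" or "top" or "wrist"; returns the picture (400x640x3 uint8, blue, green, red); there is no depth.
- ctrl.get_calibration(name): a dict with "K" (3x3 intrinsics, pixels), "world_to_cam" (4x4, takes a point from world to camera coordinates); the wrist camera has in their place "tool_from_camera" (4x4, takes a point from camera to tool coordinates, whose origin is the TCP and whose axes are the flange's). Camera axes: x right, y down, z forward; pixel columns grow to the right and rows downward; lengths in m; the calibration is good to about 2 mm. A picture is of the moment at which its call begins: read the wrist's pose just before it. get_calibration takes no time and is no camera call.
- ctrl.close_job(): hands the job in, once; it reports no verdict.
The state is a dict: "clock": time; "joint_pos": joint angles; "qvel": joint speeds; "joint_efforts": joint torques, N m; "eef_pos": TCP position; "orientation": TCP orientation; "ft_force": force on the tool from outside, world axes, zero at the start; "wrist_torque": the same for the moment, N m; "opening": finger opening in m.
Only numpy, scipy, OpenCV 4.12 (cv2) and the standard library are available. Lean on these libraries where they do the work, as an engineer would, in place of code of your own. Each camera call takes 0.05 s, during which the arm holds its last target. There are 200 camera calls.

TASK

Pull the drawer of the small bench cabinet all the way out to its stop, stand the white carton with the blue band upright and flat on the drawer's floor and let go of it, then push the drawer fully shut with the carton inside. Keep the carton upright throughout and do not move the cartons, boxes and bottles standing round about.

Things in the scene. Friction and masses are not known exactly. Their poses are not given: they have to be found in the camera images.
- cabinet: Fixed grey metal single-drawer bench cabinet, 150 deep (x) x 134 wide (y) x 92 high, standing on the counter. Origin: centre of its underside. The drawer front faces its own -x; the drawer slides out along its own -x.
- drawer (a joint): How far the drawer is pulled out, in m: 0 fully shut, 0.120 at its outer stop. It slides stiffly (about 2 N) and stays where it is left.
- drawer_handle (a point): Middle of the drawer's steel bar handle: round bar 10 mm thick, 90 mm long, level along the cabinet's y, 66 mm above the counter, 48 mm out from the blue drawer front (43 mm clear gap behind it), 26 mm below the cabinet's top. Moves with the drawer; axes as the cabinet's (-x points out of the cabinet).
- drawer_floor (a point): Centre of the drawer's inner floor (upper face, 18 mm above the counter); moves with it, axes as the cabinet's. Floor 118 (x) x 110 (y) mm inside; side and back walls 4 mm thick, only 20 mm above the floor; the blue front, 12 thick, 132 wide, rises 64 mm above it. At the stop the whole floor is in front of the cabinet. Things up to 66 mm above the floor pass the opening.
- blue_carton: The carton to put away: closed white carton with a blue band, 62 (x) x 90 (y) x 50 (z) mm, about 0.09 kg, loose on the counter. Origin: centre of its underside, z up. Grasp it across its 62 mm side.
- green_carton: Bystander: closed white carton with a green band, 50 (x) x 75 (y) x 65 (z) mm, loose. Origin: centre of its underside. It and the blue carton may have changed places.
- slide_box: Bystander: closed dark green slide box, 65 x 155 x 34 mm, loose. Origin: centre of its underside.
- wash_bottle: Bystander: white bottle with blue cap, 62 mm diameter, 150 mm tall, loose, behind the cabinet. Origin: centre of its underside.
- diluent_bottle: Bystander: white bottle with white cap and green band, 50 mm diameter, 120 mm tall, loose, right of the cabinet. Origin: centre of its underside.

How it is judged:
On the way, in this order (a step that is already met when the one before it is completed fails the run):
1. The drawer is pulled out to its stop (at least 0.112 m of 0.120 m) (value of joint drawer above 0.112 m), for 0.2 s.
2. The blue carton stands upright on the floor of the open drawer (out by at least 0.09 m), released (x of blue_carton in the frame of drawer_floor between -0.032 and 0.032 m and y of blue_carton in the frame of drawer_floor between -0.028 and 0.028 m and z of blue_carton in the frame of drawer_floor between -0.006 and 0.006 m and angle between blue_carton's own z axis and vertical below 0.1 rad and contact force between the fingers and blue_carton below 0.1 N and value of joint drawer above 0.09 m), for 0.2 s.
At the end, for the whole second after the job is handed in: Drawer shut within 4 mm, at rest; blue carton inside, released, at rest, upright within 0.1 rad, underside within 6 mm of the drawer's floor, centre within 32 mm (along) and 28 mm (across) of its centre; green carton, slide box and both bottles within 30 mm of their start (x of blue_carton in the frame of drawer_floor between -0.032 and 0.032 m and y of blue_carton in the frame of drawer_floor between -0.028 and 0.028 m and z of blue_carton in the frame of drawer_floor between -0.006 and 0.006 m and angle between blue_carton's own z axis and vertical below 0.1 rad and contact force between the fingers and blue_carton below 0.1 N and value of joint drawer below 0.004 m and velocity of joint drawer below 0.01 m/s and linear speed of blue_carton below 0.02 m/s and distance of each of green_carton, slide_box, wash_bottle, diluent_bottle from where it was at the start of the episode below 0.03 m); the robot touches nothing.
It fails at once if The blue carton is tipped over by more than 0.6 rad (angle between blue_carton's own z axis and vertical above 0.6 rad).
It fails at once if The green carton is pushed or carried more than 30 mm from its place (distance of green_carton from where it was at the start of the episode above 0.03 m).
It fails at once if The slide box is pushed or carried more than 30 mm from its place (distance of slide_box from where it was at the start of the episode above 0.03 m).
It fails at once if The wash bottle is pushed or carried more than 30 mm from its place (distance of wash_bottle from where it was at the start of the episode above 0.03 m).
It fails at once if The diluent bottle is pushed or carried more than 30 mm from its place (distance of diluent_bottle from where it was at the start of the episode above 0.03 m).
It also fails if it takes over 69 s, if anything falls off the work surface, if the arm or the gripper's body presses on something with over 40 N, if the wrist force passes 120 N, or if a joint passes its speed limit or range.

## Working session

There is one attempt and no reset: what is moved stays moved. The work goes in short steps, Python scripts to look and compute and a tool call to move; the robot and the scene stay as the last step left them, time stands still between calls to the robot, and variables do not carry over. Pictures are saved under pics/ and viewed, about 8 in all and at most 12, crops included, and the job is handed in when it is done.

Besides the shell and the picture viewer there is one more tool, called as a command line: name --pt "numbers of a row" for each row, then --argument value for the rest. move_arm: Moves the arm, as the interface text tells. Its arguments: {"type":"object","properties":{"moves":{"type":"array","items":{"type":"array","items":{"type":"number"}}},"fingers":{"type":"number"}},"required":["moves"]}

```bash
mkdir -p pics; python3 - <<'E'
from workcell import ctrl
import cv2,numpy as np
np.set_printoptions(precision=4,suppress=True)
o=ctrl.get_obs();print(o['clock'],o['eef_pos'],o['orientation'],o['opening'])
for n in('top','side'):
    cv2.imwrite(f'pics/{n}0.png',ctrl.get_image(n));c=ctrl.get_calibration(n);print(n,c['K'],c['world_to_cam'])
print(ctrl.get_calibration('wrist'))
E
```

```text
0.0 [ 0.1858 -0.4908  0.2382] [[ 0.9353  0.354  -0.0002]
 [ 0.354  -0.9353  0.0013]
 [ 0.0003 -0.0013 -1.    ]] 0.08831550361732717
top [[447.6041   0.     319.2427]
 [  0.     447.6041 197.4422]
 [  0.       0.       1.    ]] [[ 0.0013 -0.9999  0.0159  0.1702]
 [-0.9949 -0.0029 -0.1004  0.5899]
 [ 0.1004 -0.0157 -0.9948  1.172 ]
 [ 0.      0.      0.      1.    ]]
side [[450.8254   0.     322.95  ]
 [  0.     450.8254 200.5795]
 [  0.       0.       1.    ]] [[-0.5583 -0.8295  0.0113  0.4799]
 [-0.6977  0.4621 -0.5474  0.3561]
 [ 0.4489 -0.3135 -0.8368  1.4147]
 [ 0.      0.      0.      1.    ]]
{'K': array([[324.2105,   0.    , 316.2155],
       [  0.    , 324.2105, 198.0997],
       [  0.    ,   0.    ,   1.    ]]), 'tool_from_camera': array([[-0.0001, -0.9671, -0.2544,  0.0654],
       [ 1.    , -0.0003,  0.0006, -0.0001],
       [-0.0006, -0.2544,  0.9671, -0.1467],
       [ 0.    ,  0.    ,  0.    ,  1.    ]])}
```

View pics/top0.png

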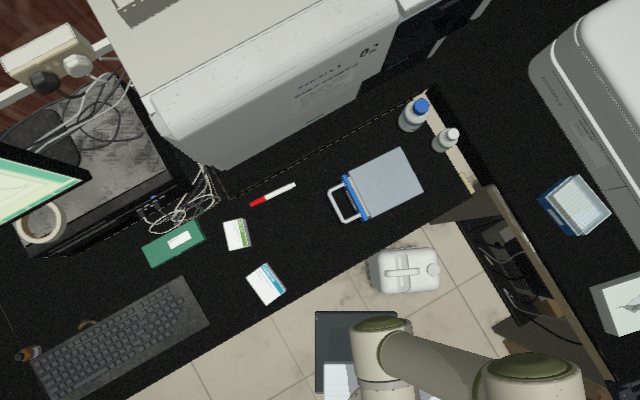

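View pics/side0.png

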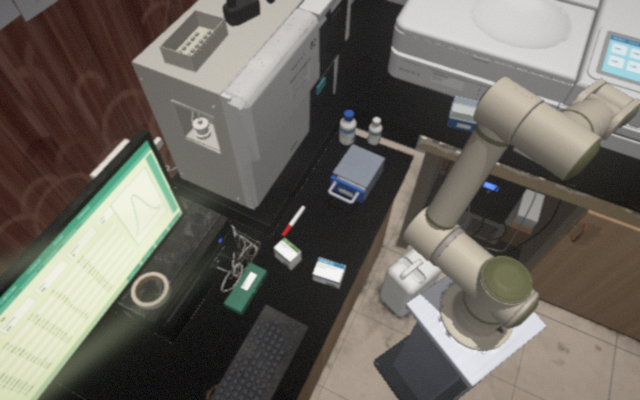

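```bash
python3 - <<'E'
import cv2,numpy as np
t=cv2.imread('pics/top0.png');s=cv2.imread('pics/side0.png')
def crop(im,x,y,w,h,k,name=None):
    c=cv2.resize(im[y:y+h,x:x+w],None,fx=k,fy=k,interpolation=cv2.INTER_CUBIC)
    for i in range(0,w,10):cv2.line(c,(i*k,0),(i*k,8 if i%50 else 20),(0,255,255),1)
    for i in range(0,h,10):cv2.line(c,(0,i*k),(8 if i%50 else 20,i*k),(0,255,255),1)
    return c
a=crop(t,320,140,120,100,5); b=crop(t,220,210,80,100,5)[:,:200*2]
cv2.imwrite('pics/c1.png',cv2.resize(np.hstack([crop(t,320,140,110,100,4),crop(t,220,210,80,100,4)]),None,fx=1,fy=1))
cv2.imwrite('pics/c2.png',np.hstack([crop(s,320,140,70,80,5),crop(s,270,230,80,80,5)]))
E
```

```text
(no output)
```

View pics/c1.png

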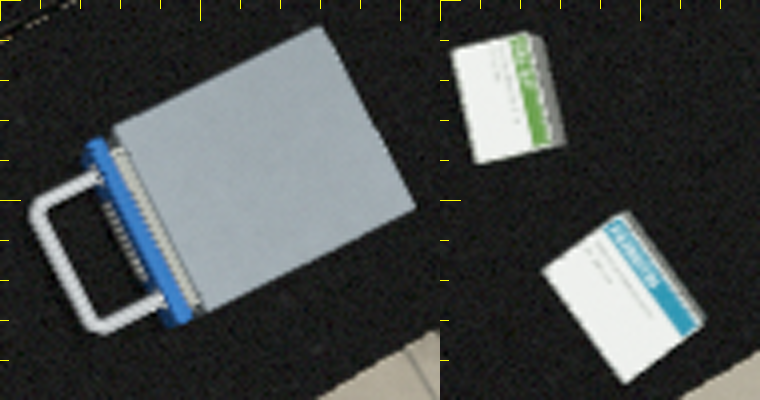

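View pics/c2.png

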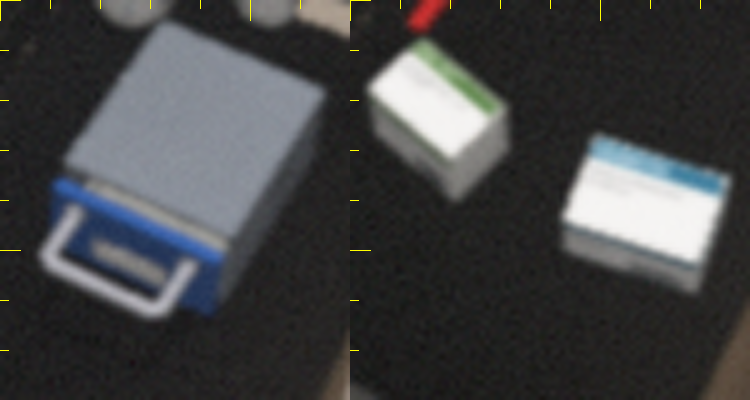

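```bash
cat > h.py <<'E'
from workcell import ctrl
import cv2,numpy as np
from scipy.optimize import least_squares
np.set_printoptions(precision=4,suppress=True)
C={n:ctrl.get_calibration(n) for n in('top','side')}
def proj(n,P):
    c=C[n];q=np.atleast_2d(P)@c['world_to_cam'][:3,:3].T+c['world_to_cam'][:3,3]
    q=q@c['K'].T;return q[:,:2]/q[:,2:]
def tri(a,b):
    P=[C[n]['K']@C[n]['world_to_cam'][:3] for n in('top','side')]
    X=cv2.triangulatePoints(*P,np.array(a,float).T,np.array(b,float).T);return (X[:3]/X[3]).T
def fit(pts,obs,x0):
    # pts: local Nx3, obs {cam:Nx2}; x=(x,y,z,yaw)
    f=lambda x:np.concatenate([(proj(n,pts@R(x[3]).T+x[:3])-o).ravel() for n,o in obs.items()])
    r=least_squares(f,x0,loss='soft_l1');return r.x,np.sqrt(np.mean(f(r.x)**2)),f(r.x).reshape(-1,2)
def R(t):return np.array([[np.cos(t),-np.sin(t),0],[np.sin(t),np.cos(t),0],[0,0,1]])
def rect(a,b,z=0):return np.array([[-a/2,-b/2,z],[-a/2,b/2,z],[a/2,b/2,z],[a/2,-b/2,z]])
E
python3 - <<'E'
from h import *
ct=np.array([[348.25,171.75],[400,146.5],[423.75,192],[371.25,218.25]]);cs=np.array([[333,172],[353,144.4],[385,159],[365.6,188]])
print('cab',tri(ct,cs))
ht=np.array([[330,192.5],[345,221.75]]);hs=np.array([[329,191.4],[351.6,202.4]])
print('handle',tri(ht,hs))
bt=np.array([[245.75,277.5],[264,264],[284.5,294],[266.25,306]]);bs=np.array([[312.4,273.6],[318.6,256.6],[346,265],[340,283]])
T=tri(bt,bs);print('blue',T)
# blue local: x across 62: from long edge (p0-p3) toward (p1-p2)
p=np.array([[-.031,-.045,0],[.031,-.045,0],[.031,.045,0],[-.031,.045,0]])
yaw=np.arctan2(*(T[1]-T[0])[1::-1])
# handedness
for s in(1,-1):
    q=p*[1,s,1];print('bluefit',s,*fit(q,{'top':bt,'side':bs},[*T.mean(0),yaw]))
# cabinet: local -x front; 
T=tri(ct,cs);yaw=np.arctan2(*(T[1]-T[0])[1::-1])
for s in(1,-1):
    q=np.array([[-.075,s*.067,0],[.075,s*.067,0],[.075,-s*.067,0],[-.075,-s*.067,0]])
    print('cabfit',s,*fit(q,{'top':ct,'side':cs},[*T.mean(0),yaw]))
E
```

```text
cab [[ 0.6499  0.0987  0.0907]
 [ 0.7163 -0.0365  0.088 ]
 [ 0.599  -0.0965  0.0828]
 [ 0.5317  0.0413  0.0875]]
handle [[0.6005 0.1463 0.067 ]
 [0.5237 0.1057 0.0608]]
blue [[0.3799 0.3623 0.0485]
 [0.4151 0.315  0.057 ]
 [0.3397 0.261  0.0641]
 [0.3067 0.3079 0.0463]]
bluefit 1 [0.3603 0.3113 0.0498 1.0393] 17.58151948762163 [[ 38.5543  -1.6053]
 [ -0.2459  -0.3945]
 [-38.9374   0.0714]
 [ -0.0217   0.5132]
 [ 25.7208 -16.8161]
 [  0.4448   1.1434]
 [-25.3403  18.7597]
 [  0.3956  -0.2819]]
bluefit -1 [ 0.3607  0.3113  0.0531 -0.933 ] 0.7440615704027107 [[-0.9074  0.4231]
 [ 0.4353 -0.5542]
 [ 0.4534 -2.1129]
 [-0.9187  0.5571]
 [ 0.468  -0.0687]
 [ 0.8922  0.2453]
 [-0.0419  0.481 ]
 [-0.1357 -0.4507]]
cabfit 1 [ 0.6243  0.0016  0.0868 -1.1175] 0.338572967113036 [[-0.1804 -0.5712]
 [-0.0096 -0.2278]
 [-0.1399  0.6083]
 [ 0.11   -0.1358]
 [-0.1029  0.3105]
 [-0.2983  0.0224]
 [ 0.2232 -0.1489]
 [ 0.8565  0.0342]]
cabfit -1 [ 0.6261 -0.0003  0.0801 -2.5549] 31.61806102182618 [[  0.1353  -0.0669]
 [-18.9338  73.6079]
 [  0.1299  -0.5707]
 [ 19.7939 -74.5864]
 [  0.1901   1.3152]
 [ 19.9497  42.3159]
 [ -0.13     0.0234]
 [-19.085  -41.3362]]
```

```bash
cat >> h.py <<'E'
def go(x,y,z,jaw):
    o=ctrl.get_obs();M=o['orientation'];d=M.T@(np.array([x,y,z])-o['eef_pos'])
    a=np.arctan2(M[1,1],M[0,1]);t=(a-jaw+np.pi)%(2*np.pi)-np.pi
    print('t',o['clock'],'pos',o['eef_pos'],'jaw',a,'shift cm',d*100,'turn',t,'F',o['ft_force'],'op',o['opening'])
def wray(px,o):
    # wrist pixels -> origin, dirs in world
    c=ctrl.get_calibration('wrist');T=c['tool_from_camera'];d=np.c_[np.atleast_2d(px),np.ones(len(np.atleast_2d(px)))]@np.linalg.inv(c['K']).T
    M=o['orientation'];return o['eef_pos']+M@T[:3,3],d@T[:3,:3].T@M.T
def wz(px,o,z):
    p,d=wray(px,o);return p+d*((z-p[2])/d[:,2:])
E
python3 - <<'E'
from h import *
go(.563,.125,.16,-1.1175)
E
```

```text
t 0.1 pos [ 0.1858 -0.4908  0.2382] jaw -1.2090231213986735 shift cm [ 57.0732 -44.2341   7.8862] turn -0.0915231213986738 F [-0.5271 -0.1757  0.1919] op 0.0883556529502766
```

move_arm --pt "57.1 -44.2 0 -0.09" --pt "57.1 -44.2 0 -0.09" --pt "57.1 -44.2 0 -0.09" --pt "57.1 -44.2 0 -0.09" --pt "57.1 -44.2 0 -0.09" --pt "57.1 -44.2 0 -0.09" --pt "57.1 -44.2 0 -0.09" --pt "57.1 -44.2 0 -0.09" --pt "57.1 -44.2 0 -0.09" --pt "57.1 -44.2 0 -0.09" --fingers 3.2

```text
clock: 1.1
eef_pos: [0.4479, -0.0627, 0.2387]
orientation: [[0.9, 0.437, 0.0], [0.437, -0.9, -0.0], [-0.0, 0.0, -1.0]]
ft_force: [-0.1, -1.0, -0.8]
opening: 0.0324
```

```bash
python3 -c "
from h import *
go(.563,.125,.16,-1.1175)"
```

```text
t 1.1 pos [ 0.4479 -0.0627  0.2387] jaw -1.1189874252452576 shift cm [ 18.5554 -11.8641   7.8694] turn -0.0014874252452576897 F [-0.0986 -1.0272 -0.7825] op 0.03238174751614872
```

move_arm --pt "18.6 -11.9 0 0" --pt "18.6 -11.9 0 0" --pt "18.6 -11.9 0 0" --pt "18.6 -11.9 0 0" --pt "18.6 -11.9 0 0" --pt "18.6 -11.9 4 0" --pt "18.6 -11.9 7.9 0" --pt "18.6 -11.9 7.9 0" --pt "18.6 -11.9 7.9 0" --pt "18.6 -11.9 7.9 0"

```text
clock: 2.1
eef_pos: [0.5636, 0.1233, 0.162]
orientation: [[0.9, 0.436, 0.004], [0.436, -0.9, 0.0], [0.003, 0.001, -1.0]]
ft_force: [0.0, 0.4, 0.3]
opening: 0.0319
```

```bash
python3 - <<'E'
from h import *
go(.563,.125,.16,-1.1175)
o=ctrl.get_obs();cv2.imwrite('pics/w1.png',ctrl.get_image('wrist'))
E
```

```text
t 2.1 pos [0.5636 0.1233 0.162 ] jaw -1.1192399894994949 shift cm [ 0.0152 -0.1792  0.2028] turn -0.0017399894994949427 F [0.0068 0.4323 0.2744] op 0.03187192368085165
```

View pics/w1.png

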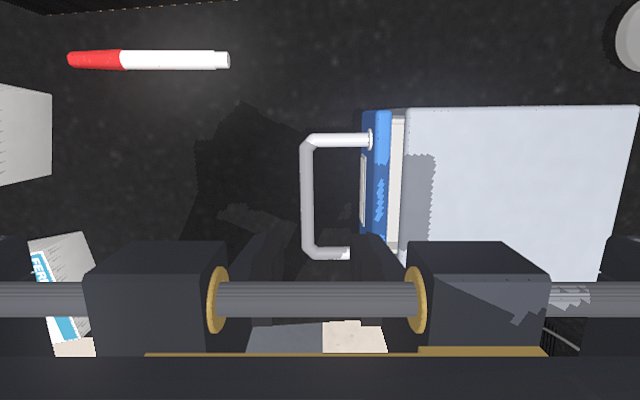

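```bash
python3 - <<'E'
from h import *
o=ctrl.get_obs()
P=wz([[308,140],[308,252]],o,.066);print(P,P.mean(0))
Q=wz([[405,108],[404,240],[634,106]],o,.092);print(Q)
d=Q[1]-Q[0];print(np.arctan2(d[1],d[0])+np.pi/2,np.arctan2(*(Q[2]-Q[0])[1::-1]))
Q=wz([[388,112],[363,112]],o,.082);print(Q)
c=P.mean(0)
for j in(-1.1175,): go(c[0],c[1],.047,j)
# consistency
cab=np.array([.6243,.0016]);u=np.array([-np.cos(1.1175),np.sin(1.1175)]);print((c[:2]-cab)@u)
ht=np.array([[330,192.5],[345,221.75]]);hs=np.array([[329,191.4],[351.6,202.4]])
print('obs',ht.mean(0),hs.mean(0),'proj',proj('top',c),proj('side',c))
E
```

```text
[[0.6026 0.1487 0.066 ]
 [0.5219 0.1102 0.066 ]] [0.5623 0.1295 0.066 ]
[[ 0.6504  0.1015  0.092 ]
 [ 0.5709  0.0568  0.092 ]
 [ 0.7159 -0.0309  0.092 ]]
-1.0585378536748538 -1.1109899163495653
[[0.6444 0.1083 0.082 ]
 [0.637  0.1235 0.082 ]]
t 2.15 pos [0.5636 0.1233 0.162 ] jaw -1.119333424281432 shift cm [ 0.1126 -0.6315 11.4961] turn -0.0018334242814317392 F [ 0.6649 -0.0123 -0.0401] op 0.031594231053811477
0.14212149294792484
obs [337.5   207.125] [340.3 196.9] proj [[335.6362 206.4986]] [[339.9592 197.0067]]
```

move_arm --pt "0.1 -0.5 3 0" --pt "0.1 -0.5 6 0" --pt "0.1 -0.5 8 0" --pt "0.1 -0.5 10 0" --pt "0.1 -0.5 11.5 0" --pt "0.1 -0.5 11.5 0" --pt "0.1 -0.5 11.5 0"

```text
clock: 2.85
eef_pos: [0.5622, 0.1283, 0.0462]
orientation: [[0.9, 0.436, 0.002], [0.436, -0.9, 0.0], [0.002, 0.001, -1.0]]
ft_force: [-0.5, -1.0, 0.6]
opening: 0.032
```

move_arm --pt "0 0 0 0" --pt "0 0 0 0" --pt "0 0 0 0" --pt "0 0 0 0" --pt "0 0 0 0" --pt "0 0 0 0" --fingers 0.5

```text
clock: 3.45
eef_pos: [0.5617, 0.1285, 0.0454]
orientation: [[0.9, 0.437, 0.001], [0.437, -0.9, 0.0], [0.001, 0.0, -1.0]]
ft_force: [-1.5, 0.4, 6.0]
opening: 0.0082
```

move_arm --pt "0 -0.7 0 0" --pt "0 -2 0 0" --pt "0 -3.3 0 0" --pt "0 -4.6 0 0" --pt "0 -5.9 0 0" --pt "0 -7.2 0 0" --pt "0 -8.5 0 0" --pt "0 -9.8 0 0" --pt "0 -10.8 0 0" --pt "0 -11.6 0 0"

```text
clock: 4.45
eef_pos: [0.5108, 0.2305, 0.0453]
orientation: [[0.899, 0.439, 0.0], [0.439, -0.899, -0.006], [-0.002, 0.005, -1.0]]
ft_force: [10.9, -54.6, 3.2]
opening: 0.0082
```

move_arm --pt "0 -0.2 0 0" --pt "0 -0.4 0 0" --pt "0 -0.4 0 0" --pt "0 -0.4 0 0"

```text
clock: 4.85
eef_pos: [0.5109, 0.2303, 0.0453]
orientation: [[0.9, 0.437, 0.002], [0.437, -0.9, -0.01], [-0.003, 0.01, -1.0]]
ft_force: [4.7, -39.2, 8.0]
opening: 0.0084
```

move_arm --pt "0 0.3 0 0" --pt "0 0.5 0 0" --pt "0 0.5 0 0"

```text
clock: 5.15
eef_pos: [0.5109, 0.2301, 0.0453]
orientation: [[0.9, 0.436, -0.002], [0.436, -0.9, -0.003], [-0.003, 0.002, -1.0]]
ft_force: [-5.5, -11.5, 10.7]
opening: 0.0083
```

move_arm --pt "0 0 0 0" --pt "0 0 0 0" --pt "0 0 0 0" --pt "0 0 0 0" --pt "0 0 -4 0" --pt "0 0 -8 0" --pt "0 0 -12 0" --pt "0 0 -15 0" --pt "0 0 -15 0" --fingers 3.2

```text
clock: 6.05
eef_pos: [0.5127, 0.2324, 0.1988]
orientation: [[0.9, 0.437, 0.008], [0.437, -0.9, 0.002], [0.008, 0.002, -1.0]]
ft_force: [0.6, -0.2, -0.7]
opening: 0.0321
```

```bash
python3 - <<'E'
from h import *
go(.3607,.3113,.2,-0.933)
t=ctrl.get_image('top')
c=cv2.resize(t[130:250,290:440],None,fx=5,fy=5,interpolation=cv2.INTER_CUBIC);cv2.imwrite('pics/c3.png',c)
cv2.imwrite('pics/side1.png',ctrl.get_image('side'))
E
```

```text
t 6.05 pos [0.5127 0.2324 0.1988] jaw -1.118697606767389 shift cm [-10.2197 -13.7375  -0.2156] turn -0.185697606767389 F [ 0.5716 -0.2385 -0.7194] op 0.03206857009410317
```

move_arm --pt "-15.1 -12.8 0 -0.186" --pt "-15.1 -12.8 0 -0.186" --pt "-15.1 -12.8 0 -0.186" --pt "-15.1 -12.8 0 -0.186" --pt "-15.1 -12.8 0 -0.186" --pt "-15.1 -12.8 0 -0.186" --pt "-15.1 -12.8 0 -0.186" --pt "-15.1 -12.8 0 -0.186" --fingers 8.8

```text
clock: 6.95
eef_pos: [0.3202, 0.2807, 0.1942]
orientation: [[0.804, 0.594, -0.001], [0.594, -0.804, -0.0], [-0.001, -0.0, -1.0]]
ft_force: [0.1, -0.1, 0.1]
opening: 0.088
```

```bash
python3 - <<'E'
from h import *
o=ctrl.get_obs();cv2.imwrite('pics/w2.png',ctrl.get_image('wrist'))
go(.3607,.3113,.022,-.933)
E
```

```text
t 7.0 pos [0.3202 0.2808 0.1943] jaw -0.9342491683308379 shift cm [ 5.09   -0.0431 17.2216] turn -0.0012491683308377688 F [ 0.6685 -0.5455  0.0026] op 0.0880752954498045
```

View pics/w2.png

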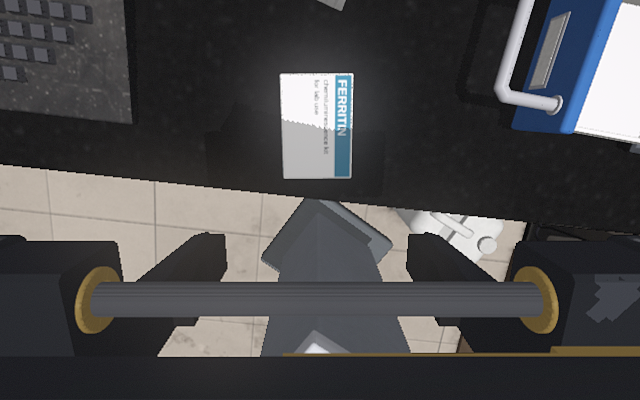

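View pics/c3.png

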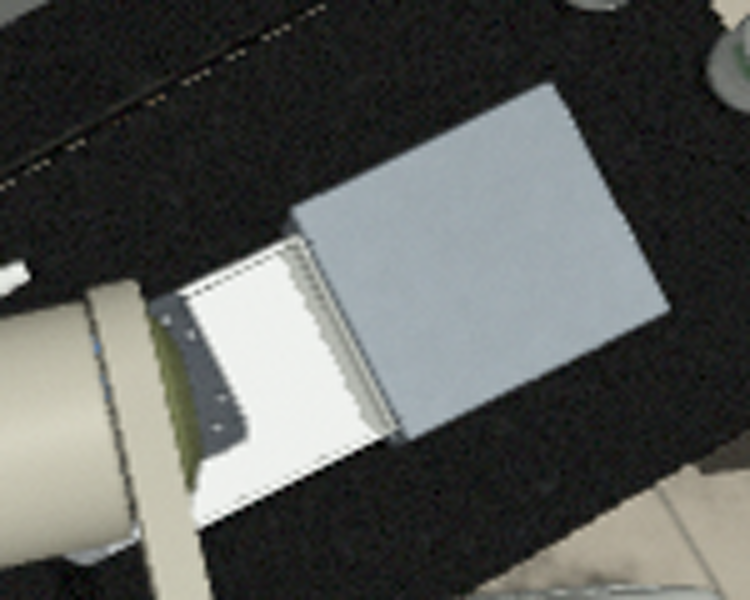

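```bash
python3 - <<'E'
from h import *
o=ctrl.get_obs()
Q=wz([[280,73],[353,73],[352,179],[284,179]],o,.05);print(Q,Q.mean(0))
e=lambda a,b:np.linalg.norm(Q[a]-Q[b]);print(e(0,1),e(1,2),e(2,3),e(3,0))
d=(Q[2]+Q[3]-Q[0]-Q[1]);print('long',np.arctan2(d[1],d[0]),'jaw',np.arctan2(d[1],d[0])+np.pi/2)
c=Q.mean(0);print(proj('top',c),proj('side',c))
go(c[0],c[1],.023,-.933)
E
```

```text
[[0.3806 0.3632 0.05  ]
 [0.4172 0.3138 0.05  ]
 [0.3451 0.2583 0.05  ]
 [0.3081 0.3083 0.05  ]] [0.3628 0.3109 0.05  ]
0.06148937331936306 0.09095592778520996 0.06214948058950876 0.09093429969882477
long -2.489854873693466 jaw -0.9190585468985693
[[265.1637 283.9798]] [[329.2199 269.337 ]]
t 7.0 pos [0.3202 0.2808 0.1943] jaw -0.9342491683308379 shift cm [ 5.2315  0.1112 17.1215] turn -0.0012491683308377688 F [ 0.6685 -0.5455  0.0026] op 0.0880752954498045
```

move_arm --pt "5.2 0.1 0 -0.015" --pt "5.2 0.1 4 -0.015" --pt "5.2 0.1 8 -0.015" --pt "5.2 0.1 11 -0.015" --pt "5.2 0.1 13 -0.015" --pt "5.2 0.1 15 -0.015" --pt "5.2 0.1 16.2 -0.015" --pt "5.2 0.1 17.1 -0.015" --pt "5.2 0.1 17.1 -0.015" --pt "5.2 0.1 17.1 -0.015"

```text
clock: 8.0
eef_pos: [0.3622, 0.3114, 0.0242]
orientation: [[0.794, 0.607, 0.001], [0.607, -0.794, 0.0], [0.001, 0.0, -1.0]]
ft_force: [0.1, -1.5, 0.1]
opening: 0.0883
```

move_arm --pt "0 0 0 0" --pt "0 0 0 0" --pt "0 0 0 0" --pt "0 0 0 0" --pt "0 0 0 0" --pt "0 0 0 0" --fingers 5.5

```text
clock: 8.6
eef_pos: [0.3619, 0.3113, 0.024]
orientation: [[0.794, 0.607, 0.0], [0.607, -0.794, 0.0], [0.0, 0.0, -1.0]]
ft_force: [-1.2, -0.6, 5.3]
opening: 0.0615
```

move_arm --pt "0 0 -1.5 0" --pt "0 0 -4 0" --pt "0 0 -7 0" --pt "0 0 -10 0" --pt "0 0 -13 0" --pt "0 0 -15 0" --pt "0 0 -15 0"

```text
clock: 9.3
eef_pos: [0.3626, 0.3117, 0.1756]
orientation: [[0.794, 0.607, 0.004], [0.607, -0.794, 0.002], [0.004, 0.001, -1.0]]
ft_force: [0.3, -0.3, -2.3]
opening: 0.062
```

```bash
python3 - <<'E'
from h import *
u=np.array([-np.cos(1.1175),np.sin(1.1175)]);cab=np.array([.6243,.0016])
p=cab+u*.136;print('floor',p)
go(p[0],p[1],.17,.453)
E
```

```text
floor [0.5647 0.1239]
t 9.3 pos [0.3626 0.3117 0.1756] jaw -0.9178962332224337 shift cm [ 4.6403 27.1973  0.6043] turn -1.3708962332224337 F [ 0.3355 -0.3377 -2.3203] op 0.06202160022656673
```

```bash
python3 - <<'E'
from h import *
px=lambda a:np.array(a)/5+[290,130]
def top_z(p,z):
    c=C['top'];Rm=c['world_to_cam'][:3,:3];t=c['world_to_cam'][:3,3];o=-Rm.T@t
    d=np.c_[p,np.ones(len(p))]@np.linalg.inv(c['K']).T@Rm;return o+d*((z-o[2])/d[:,2:])
P=top_z(px([[180,293],[298,237],[200,530],[395,435]]),.038)
n=np.array([np.cos(.453),np.sin(.453)]);u=np.array([-np.cos(1.1175),np.sin(1.1175)])
f=np.array([.5638,.1236]);print(P);print('lat',(P[:,:2]-f)@n,'along',(P[:,:2]-f)@u)
E
```

```text
[[0.6123 0.1536 0.038 ]
 [0.6427 0.0904 0.038 ]
 [0.4864 0.1431 0.038 ]
 [0.5368 0.0395 0.038 ]]
lat [ 0.0568  0.0564 -0.061  -0.0611] along [ 0.0057 -0.0644  0.0514 -0.0638]
```

move_arm --pt "4.6 27.2 0 -1.371" --pt "4.6 27.2 0 -1.371" --pt "4.6 27.2 0 -1.371" --pt "4.6 27.2 0 -1.371" --pt "4.6 27.2 0 -1.371" --pt "4.6 27.2 0 -1.371" --pt "4.6 27.2 0 -1.371" --pt "4.6 27.2 0 -1.371" --pt "4.6 27.2 0 -1.371" --pt "4.6 27.2 0 -1.371"

```text
clock: 10.3
eef_pos: [0.563, 0.1229, 0.1715]
orientation: [[-0.442, 0.897, -0.003], [0.897, 0.442, -0.0], [0.001, -0.003, -1.0]]
ft_force: [-0.4, 0.0, -1.8]
opening: 0.062
```

move_arm --pt "0 0 0 0" --pt "0 0 0 0" --pt "0 0 0 0"

```text
clock: 10.6
eef_pos: [0.5634, 0.1231, 0.1731]
orientation: [[-0.436, 0.9, -0.001], [0.9, 0.436, 0.0], [0.0, -0.001, -1.0]]
ft_force: [0.7, 0.2, -1.9]
opening: 0.0619
```

```bash
python3 - <<'E'
from h import *
o=ctrl.get_obs();cv2.imwrite('pics/w3.png',ctrl.get_image('wrist'))
go(.5638,.1236,.043,.453)
E
```

```text
t 10.65 pos [0.5635 0.1231 0.1733] jaw 0.4518194260469258 shift cm [ 0.0262  0.0586 13.0276] turn -0.0011805739530741377 F [ 0.5505  0.0932 -1.2606] op 0.0613451457793263
```

View pics/w3.png

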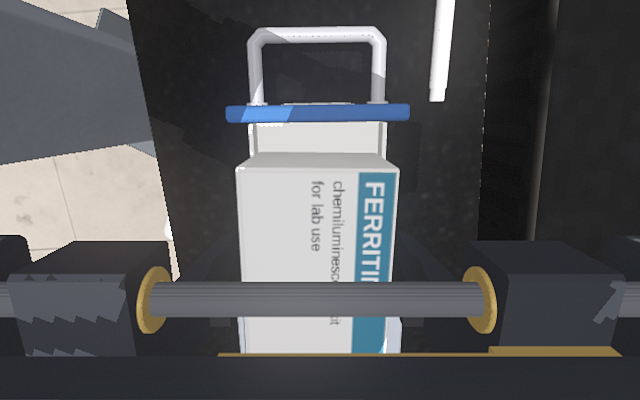

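move_arm --pt "0 -0.05 3 0" --pt "0 -0.05 6 0" --pt "0 -0.05 8 0" --pt "0 -0.05 10 0" --pt "0 -0.05 11.5 0" --pt "0 -0.05 12.4 0" --pt "0 -0.05 12.9 0" --pt "0 -0.05 13.1 0" --pt "0 -0.05 13.1 0"

```text
clock: 11.55
eef_pos: [0.5633, 0.1229, 0.0431]
orientation: [[-0.438, 0.899, 0.001], [0.899, 0.438, 0.0], [-0.0, 0.001, -1.0]]
ft_force: [0.1, -0.4, -1.3]
opening: 0.0615
```

move_arm --pt "0 0 0.1 0" --pt "0 0 0.15 0" --pt "0 0 0.15 0"

```text
clock: 11.85
eef_pos: [0.5635, 0.1229, 0.042]
orientation: [[-0.438, 0.899, 0.001], [0.899, 0.438, -0.0], [-0.0, 0.001, -1.0]]
ft_force: [-1.6, -0.8, 4.6]
opening: 0.0616
```

move_arm --pt "0 0 0 0" --pt "0 0 0 0" --pt "0 0 0 0" --pt "0 0 0 0" --pt "0 0 -1 0" --pt "0 0 -4 0" --pt "0 0 -8 0" --pt "0 0 -12 0" --pt "0 0 -12 0" --pt "0 0 -12 0" --fingers 7.6

```text
clock: 12.85
eef_pos: [0.5632, 0.1229, 0.1621]
orientation: [[-0.438, 0.899, 0.002], [0.899, 0.438, 0.0], [-0.001, 0.001, -1.0]]
ft_force: [0.3, 0.2, 0.1]
opening: 0.0761
```

```bash
python3 - <<'E'
from h import *
# back off along cabinet outward to see the drawer
go(.5109-.438*.06,.2302+.899*.06,.17,-1.1175)
cv2.imwrite('pics/w4.png',ctrl.get_image('wrist'))
E
```

```text
t 12.85 pos [0.5632 0.1229 0.1621] jaw 0.45299187956352854 shift cm [17.9408 -0.0086 -0.8044] turn 1.5704918795635283 F [0.2919 0.1957 0.1244] op 0.07610530952566955
```

View pics/w4.png

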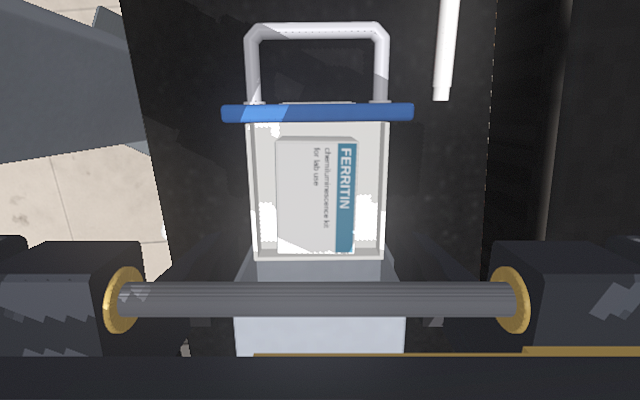

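move_arm --pt "17.9 0 0 0" --pt "17.9 0 0 0" --pt "17.9 0 0 0" --pt "17.9 0 0 0" --pt "17.9 0 4 0" --pt "17.9 0 8 0" --pt "17.9 0 11 0" --pt "17.9 0 11.4 0" --pt "17.9 0 11.4 0" --pt "17.9 0 11.4 0" --fingers 0

```text
clock: 13.9
eef_pos: [0.4855, 0.284, 0.0485]
orientation: [[-0.438, 0.899, 0.002], [0.899, 0.438, 0.001], [-0.0, 0.002, -1.0]]
ft_force: [-0.5, 0.1, 0.2]
opening: 0.0006
```

move_arm --pt "-1 0 0 0" --pt "-2 0 0 0" --pt "-3 0 0 0" --pt "-3.5 0 0 0" --pt "-4 0 0 0" --pt "-4.5 0 0 0" --pt "-5 0 0 0" --pt "-5.5 0 0 0" --pt "-6 0 0 0" --pt "-6.5 0 0 0"

```text
clock: 14.9
eef_pos: [0.5135, 0.2252, 0.0473]
orientation: [[-0.438, 0.899, 0.0], [0.899, 0.438, 0.0], [0.0, 0.0, -1.0]]
ft_force: [0.5, 2.8, 0.5]
opening: 0.0004
```

move_arm --pt "-0.7 0 0 0" --pt "-1.4 0 0 0" --pt "-2.1 0 0 0" --pt "-2.8 0 0 0" --pt "-3.5 0 0 0" --pt "-4.2 0 0 0" --pt "-4.9 0 0 0" --pt "-5.6 0 0 0" --pt "-6.3 0 0 0" --pt "-7 0 0 0"

```text
clock: 15.9
eef_pos: [0.5441, 0.1619, 0.0472]
orientation: [[-0.438, 0.899, -0.0], [0.899, 0.438, 0.0], [0.0, -0.0, -1.0]]
ft_force: [0.7, 2.8, -0.0]
opening: 0.0003
```

```bash
python3 -c "
from h import *
go(.5109,.2302,.047,.453)"
```

```text
t 15.9 pos [0.5441 0.1619 0.0472] jaw 0.4529924078414297 shift cm [7.5917 0.0078 0.0205] turn -7.592158570268737e-06 F [ 0.7174  2.775  -0.0159] op 0.00031346217867294875
```

move_arm --pt "-0.6 0 0 0" --pt "-1.2 0 0 0" --pt "-1.7 0 0 0" --pt "-2.1 0 0 0" --pt "-2.4 0 0 0" --pt "-2.6 0 0 0" --pt "-2.8 0 0 0" --pt "-2.8 0 0 0"

```text
clock: 16.7
eef_pos: [0.5561, 0.137, 0.0472]
orientation: [[-0.438, 0.899, -0.0], [0.899, 0.438, -0.0], [-0.0, -0.0, -1.0]]
ft_force: [0.7, -1.0, 0.3]
opening: 0.0007
```

move_arm --pt "-0.1 0 0 0" --pt "-0.2 0 0 0" --pt "-0.3 0 0 0" --pt "-0.4 0 0 0" --pt "-0.4 0 0 0"

```text
clock: 17.2
eef_pos: [0.5567, 0.1357, 0.0472]
orientation: [[-0.438, 0.899, -0.003], [0.899, 0.438, 0.003], [0.004, -0.001, -1.0]]
ft_force: [-4.8, 13.7, 3.7]
opening: 0.0005
```

move_arm --pt "-0.2 0 0 0" --pt "-0.4 0 0 0" --pt "-0.4 0 0 0" --pt "-0.4 0 0 0"

```text
clock: 17.6
eef_pos: [0.5567, 0.1353, 0.0472]
orientation: [[-0.438, 0.899, -0.006], [0.899, 0.438, 0.008], [0.009, -0.002, -1.0]]
ft_force: [-13.4, 32.5, 8.6]
opening: 0.0006
```

move_arm --pt "1 0 0 0" --pt "3 0 0 0" --pt "6 0 0 0" --pt "6 0 -4 0" --pt "6 0 -8 0" --pt "6 0 -12 0" --pt "6 0 -12 0" --pt "6 0 -12 0"

```text
clock: 18.4
eef_pos: [0.5334, 0.1839, 0.1674]
orientation: [[-0.438, 0.899, 0.001], [0.899, 0.438, -0.0], [-0.001, 0.001, -1.0]]
ft_force: [-0.3, -0.3, 0.3]
opening: 0.0001
```

```bash
python3 - <<'E'
from h import *
go(.38,-.1,.25,.453)
E
```

```text
t 18.4 pos [0.5334 0.1839 0.1674] jaw 0.4529008554227072 shift cm [-18.8164 -26.2087  -8.266 ] turn -9.914457729287562e-05 F [-0.2831 -0.3012  0.3414] op 6.222492897313078e-05
```

move_arm --pt "0 0 -4 0" --pt "0 0 -8 0" --pt "-19 -26 -8 0" --pt "-19 -26 -8 0" --pt "-19 -26 -8 0" --pt "-19 -26 -8 0" --pt "-19 -26 -8 0" --pt "-19 -26 -8 0" --pt "-19 -26 -8 0" --pt "-19 -26 -8 0"

```text
clock: 19.4
eef_pos: [0.3814, -0.1024, 0.246]
orientation: [[-0.434, 0.901, -0.002], [0.901, 0.434, 0.001], [0.002, -0.002, -1.0]]
ft_force: [-0.4, 0.7, 0.3]
opening: 0.0002
```

```bash
python3 - <<'E'
from h import *
t=ctrl.get_image('top');s=ctrl.get_image('side')
cv2.imwrite('pics/f1.png',np.hstack([cv2.resize(t[90:250,210:470],None,fx=2,fy=2),cv2.resize(s[100:260,270:400],None,fx=2,fy=2)]))
E
```

```text
(no output)
```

View pics/f1.png

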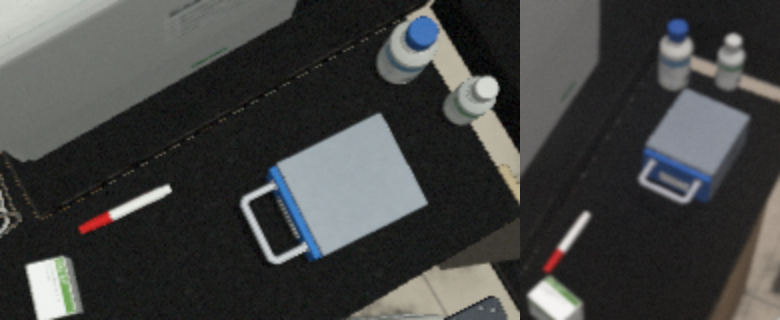

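```bash
python3 -c "
from workcell import ctrl
print(ctrl.close_job())"
```

```text
the job is handed in; nothing more can be done
None
```

The job is done and handed in at about 19.5 s; no verdict is reported. I gripped the bar handle and pulled the drawer to its stop. Then I set the blue-banded carton on the drawer floor, let go, and pushed the drawer shut on its handle with closed fingers.

**Checks that passed**
- **Drawer open:** it stopped against 40–55 N after 114 mm of measured travel. It seems to have started about 6 mm out: the wrist view put the bar about 7 mm farther out than a shut drawer would, and a light gap showed behind the blue front.
- **Carton:** its top edges measured 61–62 by 91 mm at the expected 50 mm height. After release, the wrist picture showed it upright and well centred in the drawer, with clear margins all round.
- **Drawer shut:** it met a firm stop at 32 N without moving further, and the last top and side pictures show no gap behind the blue front.
- **Bystanders:** the green carton and both bottles look undisturbed in the last pictures, but I did not measure them. The arm is clear of everything.

**Checks that disagreed or were not made**
- **Disagreements:** the top and wrist views differed by about 3 mm on the drawer's sideways centre, and by about 4 mm on the handle's distance from the cabinet. Both were well within the clearances.
- **Not checked:** the carton could not be seen once the drawer was shut, and the slide box was outside my last crop, though the arm never went near it.

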